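Refill the truffle dispenser

ROBOT

A 6-joint arm with a two-finger parallel gripper is mounted at the origin on the work surface. World frame = base frame: x ahead of the robot, y to its left, z up, the work surface at z = 0. Lengths are in mm, angles in rad, forces in N, time in s.
With the tool pointing down it reaches from about 275 to 825 mm from the base axis. Payload 5.2 kg.
Tool frame: the origin (TCP) lies at the very end of the fingers, on their centre line; the grasp point (between the pads) lies 19 mm behind it; z points along the fingers, y is the line along which they close (so a half turn about z gives the same grasp; the last joint's range is limited). The gripper opens to 93 mm and grips with 3 to 60 N. Pads are 15 mm wide; open, the fingers measure 128 mm over their backs; the gripper's body (75 mm by 188 mm) begins 65 mm behind the grasp point.
Start: joints at [1.037, 0.259, 1.535, -0, 1.348, -0.203], TCP at [178.618, 520.193, 218.653] pointing down, gripper open.
Joint ranges: [-3.14, 3.14], [-0.91, 2.08], [0.19, 2.58], [-1.22, 4.36], [0.22, 2.71], [-3.12, 3.12]. Speed limits (rad/s): [2.57, 2.57, 3.14, 3.14, 3.14, 3.14].

INTERFACE

Orientations are given as [roll, pitch, yaw] about the fixed x, y, z axes, in that order (R = Rz(yaw) Ry(pitch) Rx(roll)).
In Python, from bench import robot gives the robot as it stands. The module is installed in compiled form; this text tells all that it offers. Calls block until the motion is done:
- robot.move_ptp(position, orientation): joint-space move of the TCP to a pose.
- robot.move_linear(position, ori=None, speed=150, f_stop=None): straight line of the TCP; ori=None keeps the orientation; speed is the mean speed in mm/s. With f_stop (N) it stops when the force on the tool has changed by that much, and returns True; else False.
- robot.move_j(angles): joint-space move.
- robot.move_gripper(opening): opening from 0.0 (shut) to 1.0 (fully open); the grip force is fixed at half the most; returns when the fingers have stopped.
- robot.sleep(seconds).
- robot.inverse_kinematics(position, orientation): joint angles nearest the present ones, or None.
- robot.get_image(name): name is "scene" or "top" or "wrist"; returns a dict with "img" (480x640x3 uint8, blue, green, red), "fovy" (degrees; the focal length in pixels is half the picture's height over the tangent of half this angle, whatever the lens; pixels are square), "cx", "cy" (the principal point, pixels), "eye" and "orientation" of the camera in the world. Camera axes: x right, y down, z forward; pixel columns grow to the right and rows downward; lengths in mm; the calibration is good to about 2 mm. The wrist camera is an equidistant fisheye: a pixel r from the principal point sees the ray r / f radians off the axis. A picture is of the moment at which its call begins. There is no depth.
A pose or a line that the arm cannot do raises robot.MotionError and nothing moves.
- robot.hand_in(): hands the job in; it is judged then, once.
Readings, each from a call of its own:
- robot.current_t(): time.
- robot.current_qpos(): joint angles.
- robot.current_joint_vel(): joint speeds.
- robot.current_joint_efforts(): joint torques, N m.
- robot.current_tcp_pos(): TCP position.
- robot.current_eef_rot(): TCP orientation.
- robot.current_contact_force(): force on the tool from outside, world axes, zero at the start.
- robot.current_ft_torque(): the same for the moment, N m.
- robot.current_gripper_width(): opening from 0.0 (shut) to 1.0 (fully open).
- robot.current_finger_force(): force on a finger pad.
Only numpy, scipy, OpenCV 4.12 (cv2) and the standard library are available. Lean on these libraries where they do the work, as an engineer would, in place of code of your own. Each camera call takes 0.05 s, during which the arm holds its last target. There are 200 camera calls.

TASK

Refill the sweets dispenser: press its red push button, gently, and steady the sprung lid with your hand as it comes up, all the way until it stands fully open, so that it never flies up or slams. Then tip the whole scoop of truffles through the funnel so that all six lie down in the narrow tube, and set the empty scoop back down flat on the counter. Leave the lid open for the next batch, and do not disturb the other things on the counter.

Things in the scene. Friction and masses are not known exactly. Their poses are not given: they have to be found in the camera images.
- dispenser: Sweets dispenser, fixed: white base 150 x 150 mm, narrow clear tube (64 mm bore, floor 20 mm above the counter), from 105 mm up a clear round funnel, round its mouth a white rim 152 x 160 mm, its top at 160 mm. Origin: centre of its underside on the counter; z up; -x is the front with the red push button; the lid is hinged at the back (+x). The chute and black knob below play no part.
- button_top (a point): Middle of the top of the red push button: a cap 32 x 34 mm in a white housing, 121 mm in front of the dispenser's centre, 190 mm above the counter, 21 mm higher than the shut lid's top. It goes straight down 10 mm to its stop, 2.5 N at first and 6 N at the stop, and springs back. After about 5 mm it swings back the steel hook, between button and lid, that holds the lid's striker plate down.
- button (a joint): Travel of the push button in m: 0 at rest, lets go of the lid at about 0.005, stop at 0.010. If it springs back before the lid's front edge has risen about 14 mm (0.09 rad), the hook can catch the lid again.
- lid (a joint): Angle of the lid in rad: 0 shut, 1.66 fully open against its stop, leaning 5 degrees back past upright. A spring pushes it open all the way (about 0.35 N m when shut, 0.17 N m when open; when shut, 1 to 2 N at its front edge hold it against its weight and spring) and keeps it open. Left to itself it flies open at over 10 rad/s.
- lid_hinge (a point): Middle of the lid's hinge line, which runs along the dispenser's y axis, 80 mm behind the dispenser's centre and 165 mm above the counter.
- lid_edge (a point): Middle of the lid's front edge on its top face, 156 mm from the hinge line; it moves with the lid. The lid is a white frame with a clear pane, 154 mm long (hinge to front), 160 mm wide, 8 mm thick, flat on top but for a steel striker plate, 26 mm wide, in the middle of its front edge, which sticks out 10 mm to the front and up 4 mm.
- scoop_grip (a point): Grip point in the scoop's black handle (22 mm wide, 16 mm thick, 118 mm long, rising 9 degrees to the back), 41 mm above the counter as it stands. x points from handle to mouth, z up. In front is a flat-bottomed aluminium bowl 88 mm wide: back wall 40 mm high, 48 mm ahead of this point; side walls 34 mm high; open lip ramping up 15 degrees. Scoop and load weigh about 0.26 kg.
- scoop_lip (a point): Middle of the scoop's pouring lip, 145 mm ahead of the grip point and 32 mm below it. Tipped forward by about 45 degrees the truffles roll out over it.
- truffle1_center (a point): Centre of chocolate truffle 1 of 6: a firm brown ball 26 mm across, 13 g, lying loose in the scoop's bowl at the start.
- truffle2_center (a point): Centre of chocolate truffle 2 of 6: a firm brown ball 26 mm across, 13 g, lying loose in the scoop's bowl at the start.
- truffle3_center (a point): Centre of chocolate truffle 3 of 6: a firm brown ball 26 mm across, 13 g, lying loose in the scoop's bowl at the start.
- truffle4_center (a point): Centre of chocolate truffle 4 of 6: a firm brown ball 26 mm across, 13 g, lying loose in the scoop's bowl at the start.
- truffle5_center (a point): Centre of chocolate truffle 5 of 6: a firm brown ball 26 mm across, 13 g, lying loose in the scoop's bowl at the start.
- truffle6_center (a point): Centre of chocolate truffle 6 of 6: a firm brown ball 26 mm across, 13 g, lying loose in the scoop's bowl at the start.
- tube_axis (a point): Point on the upright axis of the dispenser's tube and funnel, 60 mm above the counter.
- mouth (a point): Centre of the funnel's round mouth (132 mm across), level with the rim's top, 160 mm above the counter.
- cake_carton: Bystander: white gabled cake carton with a carrying handle, 150 x 170 x 180 mm; origin at the centre of its underside.
- tart_tray: Bystander: white tray with tarts, 120 x 140 x 34 mm; origin at the centre of its underside.
- cake_plate: Bystander: round plate (150 mm wide) with a slice of cake, 56 mm high; origin at the centre of its underside.
- price_card: Bystander: blank price card in a black foot, 90 mm wide, 75 mm high; origin at the centre of its underside.
- candy_jar: Bystander: glass sweet jar with a wooden lid, 94 mm wide, 143 mm high; origin at the centre of its underside.
- scoop: The whole scoop; its origin is the centre of the bowl's underside, 85 mm ahead of the grip point; same axes.

How it is judged:
By the outcome, as a careful person would: the job done as asked, in the order asked, and still so for the second after the job is handed in, with the robot touching nothing.
It also fails if it takes over 72 s, if anything falls off the work surface, if the arm or the gripper's body presses on something with over 40 N, if the wrist force passes 120 N, or if a joint passes its speed limit or range.

## Working session

There is one attempt and no reset: what is moved stays moved. The work goes in short steps, each a Python script; the robot and the scene stay as the last script left them, time stands still between calls to the robot, and variables do not carry over. Pictures are saved under pics/ and viewed, at most 10 in all, crops included, and the job is handed in when it is done.

```bash
mkdir -p pics; cat > h.py <<'E'
import numpy as np, cv2
from scipy.spatial.transform import Rotation as R
from bench import robot
def cam(n):
    d=robot.get_image(n); d['f']=240/np.tan(np.radians(d['fovy'])/2); d['n']=n
    o=np.array(d['orientation'],float)
    d['R']=o if o.shape==(3,3) else R.from_euler('xyz',o).as_matrix()
    return d
def ray(d,u,v):
    x,y=u-d['cx'],v-d['cy']
    if d['n']=='wrist':
        r=np.hypot(x,y)+1e-9; t=r/d['f']; c=np.array([np.sin(t)*x/r,np.sin(t)*y/r,np.cos(t)])
    else: c=np.array([x/d['f'],y/d['f'],1.]); c/=np.linalg.norm(c)
    return d['R']@c
def onz(d,u,v,z):
    r=ray(d,u,v); e=np.array(d['eye']); return e+r*(z-e[2])/r[2]
def proj(d,p):
    c=d['R'].T@(np.array(p,float)-np.array(d['eye']))
    if d['n']=='wrist':
        t=np.arctan2(np.hypot(c[0],c[1]),c[2]); k=d['f']*t/(np.hypot(c[0],c[1])+1e-9); return np.array([d['cx']+k*c[0],d['cy']+k*c[1]])
    return np.array([d['cx']+d['f']*c[0]/c[2],d['cy']+d['f']*c[1]/c[2]])
def two(d1,p1,d2,p2):
    a,b=ray(d1,*p1),ray(d2,*p2); e,g=np.array(d1['eye']),np.array(d2['eye'])
    s=np.linalg.lstsq(np.c_[a,-b],g-e,rcond=None)[0]; P,Q=e+a*s[0],g+b*s[1]; return (P+Q)/2,np.linalg.norm(P-Q)
E
python3 - <<'E'
from h import *
for n in ['top','scene','wrist']:
    d=cam(n); cv2.imwrite(f'pics/{n}0.png',d['img']); print(n,d['fovy'],d['cx'],d['cy'],d['eye'],d['orientation'])
print(robot.current_t(),robot.current_eef_rot())
E
```

```text
top 45.56771535295907 319.6997323227366 244.32884163951917 [ 431.49313338   17.31107773 1460.2656736 ] [-3.04010755  0.01415416 -1.5709209 ]
scene 44.440318439960926 309.6850844798495 242.23187097947857 [ 684.82399135  575.79814347 1598.76934959] [-2.77683325  0.00976419  2.91315154]
wrist 65.70646984690485 316.45175345402777 247.3897478317925 [102.77544436 545.01862891 383.90249468] [2.85292603e+00 2.62181350e-03 1.23905737e+00]
0.15 [-3.14014725e+00 -2.95717091e-04  2.81079666e+00]
```

View pics/top0.png

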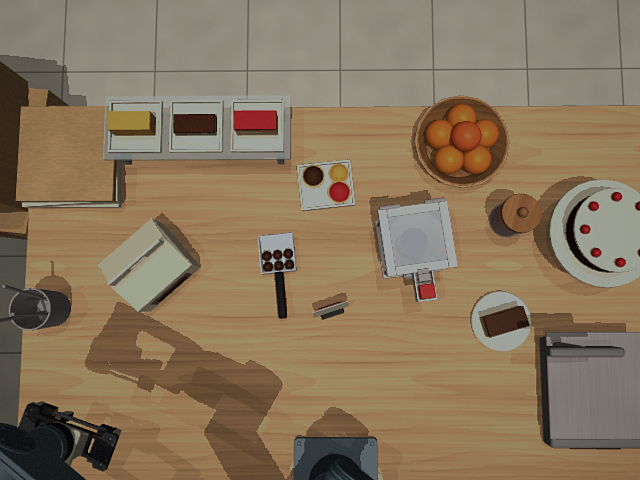

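View pics/scene0.png

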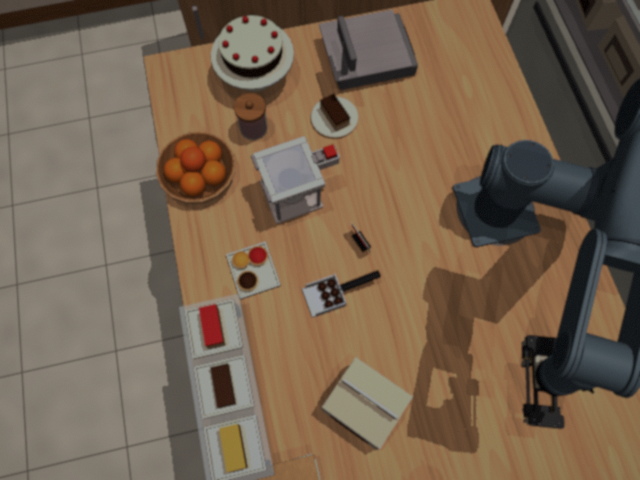

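Top view: dispenser lid centred near (417,238), red button (426,288), scoop bowl (278,253) with its handle running to (282,317), price card (330,305). The front of the dispenser faces the robot. Scene view agrees: button (330,152), scoop (325,293).

```bash
cat > m.py <<'E'
from h import *
T=cam('top');S=cam('scene')
def red(d,x0,y0,x1,y1):
    h=cv2.cvtColor(d['img'],cv2.COLOR_BGR2HSV).astype(int); m=((h[...,0]<8)|(h[...,0]>172))&(h[...,1]>150)&(h[...,2]>90)
    k=np.zeros_like(m);k[y0:y1,x0:x1]=1; ys,xs=np.nonzero(m&k); return xs.mean(),ys.mean(),len(xs),cv2.minAreaRect(np.c_[xs,ys].astype(np.float32))
rt=red(T,405,265,445,310); rs=red(S,315,135,350,170)
print(rt,rs)
print('button tri',two(T,rt[:2],S,rs[:2]),'onz',onz(T,*rt[:2],190),onz(S,*rs[:2],190))
# handle (dark) & bowl (bright) in top
def comp(d,mask,x0,y0,x1,y1,name):
    m=np.zeros_like(mask,dtype=np.uint8); m[y0:y1,x0:x1]=mask[y0:y1,x0:x1]
    n,l,st,c=cv2.connectedComponentsWithStats(m); i=1+np.argmax(st[1:,4]); ys,xs=np.nonzero(l==i)
    print(name,c[i],st[i],cv2.minAreaRect(np.c_[xs,ys].astype(np.float32))); return xs,ys
for d,b in((T,(250,272,300,325)),(S,(338,262,390,300))):
    g=d['img'].max(2)
    xs,ys=comp(d,g<60,*b,'handle '+d['n'])
    P=np.array([onz(d,x,y,45) for x,y in zip(xs,ys)])[:,:2]; c=P.mean(0); w,v=np.linalg.eigh(np.cov(P.T)); a=v[:,1]*np.sign(v[0,1])
    q=(P-c)@a; print(' world c',c,'axis',a,np.degrees(np.arctan2(a[1],a[0])),'ext',c+a*q.min(),c+a*q.max())
hs=cv2.cvtColor(T['img'],cv2.COLOR_BGR2HSV)
xs,ys=comp(T,(hs[...,1]<40)&(hs[...,2]>110),368,185,470,280,'lid')
box=cv2.boxPoints(cv2.minAreaRect(np.c_[xs,ys].astype(np.float32)));print([onz(T,*p,169).round(1) for p in box])
xs,ys=comp(T,(hs[...,1]<60)&(hs[...,2]>120),250,225,305,280,'bowl')
box=cv2.boxPoints(cv2.minAreaRect(np.c_[xs,ys].astype(np.float32)));print(box,[onz(T,*p,35).round(1) for p in box])
a=cv2.resize(T['img'][180:310,360:470],None,fx=4.6,fy=4.6,interpolation=3)
b=cv2.resize(T['img'][220:330,240:350],None,fx=2.9,fy=2.9,interpolation=3)
c=np.zeros((598,800,3),np.uint8); c[:a.shape[0],:a.shape[1]]=a[:598]; b=b[:,:800-a.shape[1]]; c[:b.shape[0],a.shape[1]:a.shape[1]+b.shape[1]]=b
cv2.imwrite('pics/crop1.png',c)
E
python3 m.py
```

```text
(np.float64(426.84057971014494), np.float64(290.7391304347826), 207, ((426.87835693359375, 290.770263671875), (13.97391414642334, 14.631509780883789), 80.53767395019531)) (np.float64(329.5), np.float64(150.5), 112, ((329.5000305175781, 150.5), (11.180339813232422, 10.28591251373291), 63.43495178222656))
button tri (array([ 459.5680859 , -204.28310978,  179.99379847]), np.float64(4.4234576712848)) onz [ 457.36681951 -201.58721103  190.        ] [ 463.10445581 -199.82203576  190.        ]
handle top [280.52369077 294.37406484] [274 272  13  46 401] ((280.4508056640625, 294.4590148925781), (45.72055435180664, 8.96303939819336), 84.80557250976562)
 world c [451.5954256 134.1367504] axis [0.99537334 0.09608288] 5.5136495139304005 ext [395.47759576 128.71972483] [507.65191142 139.54785447]
handle scene [359.71428571 280.95578231] [341 271  39  21 294] ((359.9906005859375, 280.97589111328125), (7.507816791534424, 40.49042510986328), 68.74949645996094)
 world c [456.71695813 137.588116  ] axis [0.98725228 0.15916323] 9.15833073443037 ext [399.99610678 128.44367099] [511.80187178 146.46881775]
lid [416.79858729 238.67931382] [ 378  198   79   82 4955] ((415.68609619140625, 241.47433471679688), (79.07891082763672, 74.80899047851562), 82.14668273925781)
[array([647.5, -86.7, 169. ]), array([ 670.7, -256. ,  169. ]), array([ 491.9, -276.2,  169. ]), array([ 469. , -109.3,  169. ])]
bowl [276.26368876 246.36023055] [258 233  38  41 694] ((276.1888427734375, 252.82528686523438), (38.03838348388672, 35.534507751464844), 84.0938491821289)
[[256.55884 235.73529]
 [291.90472 232.07883]
 [295.81885 269.91528]
 [260.47296 273.57175]] [array([598.6, 196.3,  35. ]), array([607.7, 107.4,  35. ]), array([512.5,  97.1,  35. ]), array([503.5, 185.5,  35. ])]
```

View pics/crop1.png

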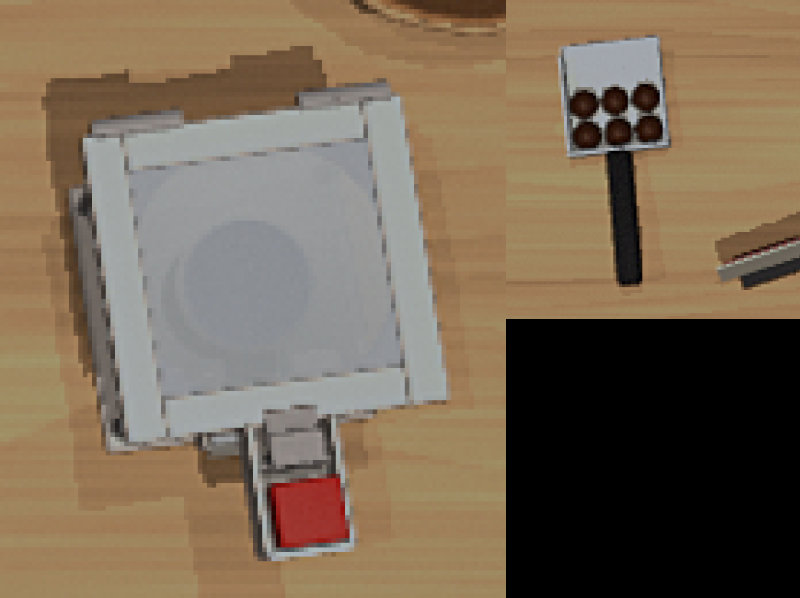

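The crop shows the lid corners at top-image pixels (378.5,210), (447,201.3), (457.2,267) and (388.3,276.1). The button is in line ahead of it, the striker and hook lie between, and the truffles are at the back of the bowl. I'll compute the frames, then go above for a closer wrist view.

```bash
python3 - <<'E'
from h import *
T=cam('top')
P=np.array([onz(T,*p,169) for p in [(378.5,210),(447,201.3),(457.2,267),(388.3,276.1)]]);print(P.round(1))
s=[np.linalg.norm(P[i]-P[(i+1)%4]) for i in range(4)];print(s)
ax=(P[0]+P[1]-P[2]-P[3])[:2];ay=(P[0]+P[3]-P[1]-P[2])[:2]
print(P.mean(0),np.degrees(np.arctan2(ax[1],ax[0])),np.degrees(np.arctan2(-ay[0],ay[1])))
b=onz(T,426.9,290.3,190)[:2]; c=P.mean(0)[:2]; print(np.linalg.norm(c-b),np.degrees(np.arctan2(*(c-b)[::-1])))
# bowl from crop corners (scale 2.9 offset 240-506/2.9,220)
f=lambda x,y:((x-506)/2.9+240,y/2.9+220)
B=np.array([onz(T,*f(*p),34) for p in [(561,46),(657,37),(669,146),(569,156)]]);print(B.round(1))
a=(B[0]+B[1]-B[2]-B[3])[:2];print(np.degrees(np.arctan2(a[1],a[0])),B.mean(0))
# move over dispenser for wrist look: camera offset
yaw=np.radians(8.)
for z in (330,):
    for rz in (2.81,2.81-np.pi,0,1.57,-1.57,3.1):
        q=robot.inverse_kinematics([470,-180,z],[np.pi,0,rz]); print(rz,None if q is None else np.round(q,2))
E
```

```text
[[ 641.6  -98.7  169. ]
 [ 661.3 -255.   169. ]
 [ 511.1 -274.5  169. ]
 [ 490.7 -119.1  169. ]]
[np.float64(157.554498414178), np.float64(151.38524391592483), np.float64(156.70251047857838), np.float64(152.1942923971622)]
[ 576.16959548 -186.82010046  169.        ] 7.5744735965717 7.32911196985104
118.77536635882817 7.214637669286379
[[598.4 190.4  34. ]
 [606.1 107.   34. ]
 [511.5  96.2  34. ]
 [502.9 182.4  34. ]]
5.625872755798201 [554.74420027 144.0020477   34.        ]
2.81 [-0.59  0.12  1.44  0.    1.58 -1.83]
-0.33159265358979306 [-0.59  0.12  1.44 -0.    1.58  1.31]
0 [-0.59  0.12  1.44 -0.    1.58  0.98]
1.57 [-0.59  0.12  1.44  0.    1.58 -0.59]
-1.57 [-0.59  0.12  1.44 -0.    1.58  2.55]
3.1 [-0.59  0.12  1.44  0.    1.58 -2.12]
```

```bash
python3 - <<'E'
from h import *
p=robot.current_tcp_pos()
robot.move_ptp([200,500,340],[np.pi,0,2.81])
robot.move_ptp([475,130,320],[np.pi,0,np.radians(5.6)])
d=cam('wrist');cv2.imwrite('pics/w1.png',d['img'])
import pickle
robot.move_ptp([500,-200,330],[np.pi,0,np.radians(97.4)])
e=cam('wrist');cv2.imwrite('pics/w2.png',e['img']);pickle.dump((d,e),open('w.pkl','wb'))
print(robot.current_t(),robot.current_qpos(),d['eye'],e['eye'])
cv2.imwrite('pics/w12.png',cv2.resize(np.vstack([d['img'],e['img']])[:, :],(400,600)))
E
```

```text
4.5833 [-5.86780688e-01  1.87543095e-01  1.35887879e+00  1.60162126e-04
  1.59510174e+00 -7.16464264e-01] [553.181933   137.72715382 485.42190328] [ 489.2237466  -121.53059593  496.02535745]
```

View pics/w1.png

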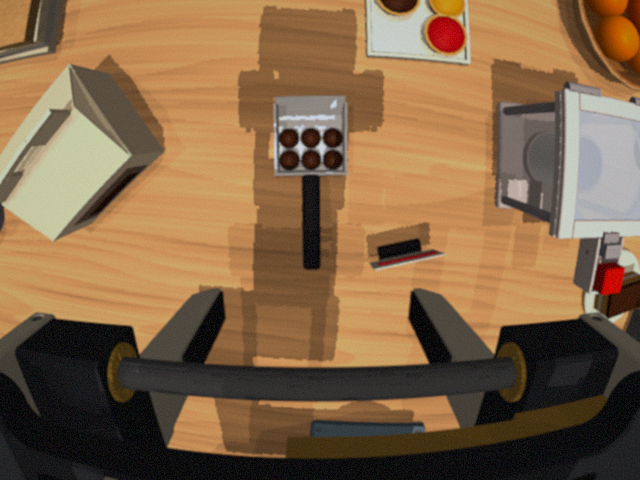

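View pics/w2.png

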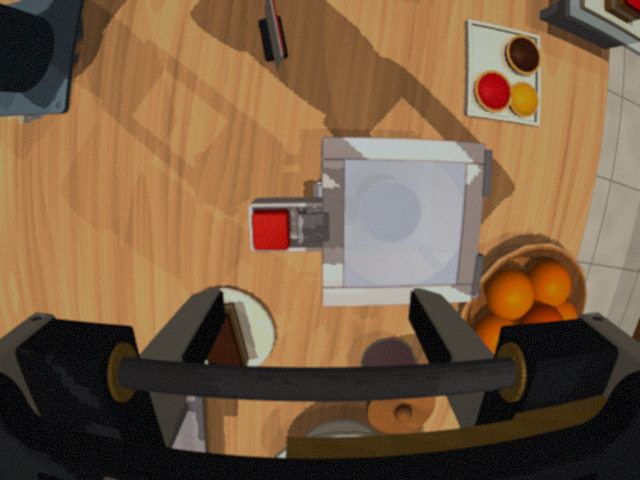

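w1: the scoop is upright in the picture, bowl (275–347, 97–175), handle centreline x≈311 down to y=268. w2: button centre ≈(270,229), lid corners ≈(323,138), (484,141), (479,301), (323,305), nearly axis-aligned, so a yaw of about 7.4° is right.

```bash
python3 - <<'E'
from h import *
import pickle
d,e=pickle.load(open('w.pkl','rb'))
h=cv2.cvtColor(e['img'],cv2.COLOR_BGR2HSV).astype(int); m=((h[...,0]<8)|(h[...,0]>172))&(h[...,1]>150)&(h[...,2]>120); k=m*0;k[195:260,240:300]=1
ys,xs=np.nonzero(m*k); W=np.array([onz(e,x,y,190) for x,y in zip(xs,ys)])[:,:2]
print('button',xs.mean(),ys.mean(),W.mean(0),cv2.minAreaRect(W.astype(np.float32)))
L=np.array([onz(e,*p,169) for p in [(323,138),(484,141),(479,301),(323,305)]]);print(L.round(1),L.mean(0))
print([np.linalg.norm(L[i]-L[(i+1)%4]).round(1) for i in range(4)])
for a,b in((1,0),(2,3)): v=L[a]-L[b];print(np.degrees(np.arctan2(v[1],v[0])))
for a,b in((0,3),(1,2)): v=L[a]-L[b];print(np.degrees(np.arctan2(-v[0],v[1])))
g=d['img'].max(2)<60; k=g*0;k[178:275,290:335]=1
n,l,st,c=cv2.connectedComponentsWithStats((g*k).astype(np.uint8));i=1+np.argmax(st[1:,4]);ys,xs=np.nonzero(l==i)
# handle top surface height rising 9deg: use z~49
W=np.array([onz(d,x,y,49) for x,y in zip(xs,ys)])[:,:2].astype(np.float32)
vx,vy,x0,y0=cv2.fitLine(W,cv2.DIST_L2,0,.01,.01).ravel();s=np.sign(vx);a=np.array([vx,vy])*s;q=(W-[x0,y0])@a
print('handle',np.degrees(np.arctan2(a[1],a[0])),np.array([x0,y0])+a*q.min(),np.array([x0,y0])+a*q.max())
for z,P in((40,[(275,175),(347,174)]),(20,[(275,97),(347,97)])): print('bowl',z,[onz(d,*p,z).round(1) for p in P])
E
```

```text
button 269.9046104928458 230.91255961844197 [ 459.60507317 -202.59643791] ((459.4789123535156, -202.7578125), (29.79370880126953, 31.82738494873047), 7.386171340942383)
[[ 494.6 -119.3  169. ]
 [ 642.8  -96.   169. ]
 [ 676.3 -254.1  169. ]
 [ 515.5 -275.3  169. ]] [ 582.31518612 -186.15614631  169.        ]
[np.float64(150.0), np.float64(161.7), np.float64(162.2), np.float64(157.4)]
8.938023002526057
7.4885970725486475
7.610660559386944
11.955135373266414
handle 5.8234277 [395.01443 128.32372] [507.63257 139.80957]
bowl 40 [array([506.4, 182.8,  40. ]), array([515.9,  97. ,  40. ])]
bowl 20 [array([602.3, 193.6,  20. ]), array([610.7, 105.4,  20. ])]
```

```bash
cat >> h.py <<'E'
YD=np.radians(7.4); BT=np.array([458.5,-202.4]); DX=np.array([np.cos(YD),np.sin(YD)]); C=BT+121*DX
W=56.; TH=17.5
def tool(beta,c,yaw=YD):
    """rot, with tool-y=c-th offset; c = (x,z) in dispenser frame of TCP"""
    r=R.from_euler('z',yaw)*R.from_euler('y',beta)*R.from_euler('xyz',[np.pi,0,np.pi/2])
    p=np.r_[C+c[0]*DX,c[1]]; return p,r.as_euler('xyz')
def ty(beta): return np.array([np.cos(beta),-np.sin(beta)])
def press(beta,xa,za):
    "A finger centre at xa, its lowest corner at za"
    t=ty(beta); low=min(-(W/2)*t[1],-(W/2+TH)*t[1])
    return tool(beta,[xa+(W/2+TH/2)*t[0],za-low])
def lidpose(beta,x,z):
    "B inner tip corner at (x,z)"
    t=ty(beta); return tool(beta,[x-W/2*t[0],z-W/2*t[1]])
E
cat > path.py <<'E'
from h import *
pr=[press(np.radians(b),-125,z) for b,z in[(10.6,205),(10.6,183),(4,182.5),(-3,182.5),(-8,182.5)]]
r=133.
arc=[]
for th in np.r_[.25:1.5:8j]:
    b=np.radians(np.interp(th,[.25,.5],[-6,0])); u=np.array([-np.cos(th),np.sin(th)]);n=np.array([np.sin(th),np.cos(th)])
    x,z=np.array([80,165])+r*u+4*n; arc.append(lidpose(b,x,z))
arc.append(lidpose(0,97,296)); arc.append(lidpose(0,114,296)); arc.append(lidpose(0,114,345))
E
python3 - <<'E'
from path import *
for p,o in pr+arc:
    q=robot.inverse_kinematics(list(p),list(o)); print(p.round(1),o.round(2),None if q is None else np.round(q,2))
for yaw in (5.8,-20,-45,-70):
  for tip in (0,45,60,70):
    a=np.radians(yaw); lipx=C-25*np.array([np.cos(a),np.sin(a)])
    rr=R.from_euler('z',a)*R.from_euler('y',np.radians(tip))
    g=np.r_[lipx,190]-rr.apply([145,0,-32]); ro=rr*R.from_euler('x',np.pi); tcp=g+ro.apply([0,0,19])
    q=robot.inverse_kinematics(list(tcp),list(ro.as_euler('xyz')));print(yaw,tip,tcp.round(),None if q is None else np.round(q,2))
E
```

```text
[ 490.4 -198.3  199.8] [-2.96  0.    1.7 ] [-0.52  0.34  1.48 -0.11  1.47 -0.63]
[ 490.4 -198.3  177.8] [-2.96  0.    1.7 ] [-0.52  0.36  1.51 -0.11  1.42 -0.62]
[ 490.9 -198.2  180.5] [-3.07  0.    1.7 ] [-0.56  0.29  1.59 -0.05  1.32 -0.68]
[ 490.9 -198.2  184.9] [3.09 0.   1.7 ] [-0.62  0.22  1.67  0.04  1.21 -0.76]
[ 490.6 -198.2  188.8] [3.  0.  1.7] [-0.67  0.17  1.74  0.11  1.14 -0.84]
[ 503.4 -196.6  198.9] [3.04 0.   1.7 ] [-0.63  0.2   1.67  0.08  1.2  -0.78]
[ 511.8 -195.5  223.1] [3.11 0.   1.7 ] [-0.58  0.23  1.56  0.02  1.33 -0.72]
[ 524.  -193.9  244.2] [3.14 0.   1.7 ] [-0.55  0.26  1.47  0.    1.41 -0.68]
[ 539.6 -191.9  261.9] [3.14 0.   1.7 ] [-0.54  0.28  1.41  0.    1.46 -0.67]
[ 558.1 -189.5  276.6] [3.14 0.   1.7 ] [-0.52  0.3   1.34  0.    1.5  -0.65]
[ 578.9 -186.8  287.7] [3.14 0.   1.7 ] [-0.5   0.33  1.27  0.    1.54 -0.62]
[ 601.4 -183.8  294.9] [3.14 0.   1.7 ] [-0.47  0.37  1.2   0.    1.58 -0.6 ]
[ 624.7 -180.8  297.9] [3.14 0.   1.7 ] [-0.45  0.41  1.13  0.    1.6  -0.58]
[ 646.9 -177.9  296. ] [3.14 0.   1.7 ] [-0.43  0.45  1.07  0.    1.62 -0.56]
[ 
[... 414 characters left out ...]
20 0 [ 419. -129.  203.] [-0.55  0.07  1.81 -0.    1.27  1.37]
-20 45 [ 467. -146.  302.] [-0.47  0.64  1.   -0.11  2.28  1.41]
-20 60 [ 497. -157.  322.] [-0.45  0.86  0.71 -0.18  2.6   1.36]
-20 70 [ 520. -165.  331.] None
-45 0 [458. -67. 203.] [-0.39  0.11  1.76 -0.    1.27  1.97]
-45 45 [ 495. -103.  302.] [-0.55  0.62  1.04  0.21  2.24  1.87]
-45 60 [ 518. -126.  322.] [-0.58  0.82  0.8   0.32  2.54  1.94]
-45 70 [ 534. -143.  331.] None
-70 0 [520. -27. 203.] [-0.27  0.22  1.63 -0.    1.3   2.53]
-70 45 [538. -76. 302.] [-0.63  0.55  1.15  0.47  2.08  2.26]
-70 60 [ 549. -106.  322.] [-0.7   0.72  1.    0.63  2.31  2.31]
-70 70 [ 557. -128.  331.] [-0.73  0.83  0.9   0.76  2.44  2.38]
```

```bash
python3 - <<'E'
from path import *
robot.move_gripper(W/93)
print('w',robot.current_gripper_width()*93)
robot.move_ptp(list(pr[0][0]+[0,0,30]),list(pr[0][1]))
robot.move_linear(list(pr[0][0]),list(pr[0][1]),speed=80)
f0=robot.current_contact_force();print(f0)
for z in (192,190,188.5,187,186):
    p,o=press(np.radians(10.6),-125,z); s=robot.move_linear(list(p),list(o),speed=20,f_stop=9)
    print(z,s,(robot.current_contact_force()-f0).round(2),robot.current_ft_torque().round(3),robot.current_tcp_pos()[2]-p[2])
d=cam('wrist');cv2.imwrite('pics/w3.png',d['img'][:, :]);print(robot.current_t())
E
```

```text
w 56.388454170257035
[-0.12601607  0.17990648  0.10346116]
192 False [-0.48  0.52  0.32] [-0.125  0.026 -0.039] 0.012412821982621836
190 False [ 1.51 -1.11  0.59] [-0.124 -0.11   0.029] 0.18797782404072905
188.5 False [ 1.11 -0.14  1.7 ] [-0.176 -0.071  0.065] 0.22519948266705114
187 False [ 1.35 -0.2   2.25] [-0.216 -0.199  0.036] 0.0882873476482473
186 False [ 1.4  -0.68  3.43] [-0.216 -0.257  0.121] 0.08208719819958787
8.225
```

View pics/w3.png

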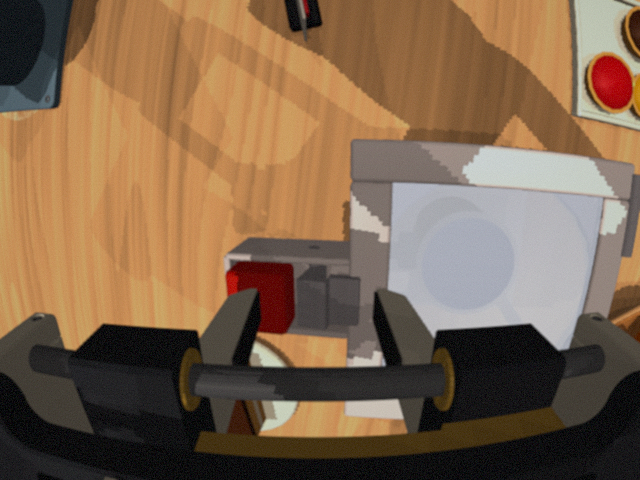

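A's tip (≈245,295) rests on the button and B's tip (≈390,297) hangs just over the lid's front frame. Contact began near 190 as expected. I'll press on.

```bash
python3 - <<'E'
from path import *
f0=np.array([-.13,.18,.10])
for z in (185,184,183,182.3):
    p,o=press(np.radians(10.6),-125,z); s=robot.move_linear(list(p),list(o),speed=15,f_stop=9)
    robot.sleep(.1)
    print(z,s,(robot.current_contact_force()-f0).round(2),robot.current_ft_torque().round(3),robot.current_tcp_pos()[2]-p[2])
d=cam('wrist');cv2.imwrite('pics/w4.png',d['img']);print(robot.current_t())
E
```

```text
185 False [ 3.33 -0.36  4.24] [-0.253 -0.254  0.085] 0.16914425101609254
184 False [ 2.06 -0.71  4.86] [-0.157 -0.159  0.051] 0.35235543270837866
183 False [ 2.36 -0.89  5.4 ] [-0.212 -0.12   0.046] 0.3775725216954129
182.3 False [ 1.94 -1.4   5.49] [-0.186 -0.135  0.11 ] 0.4451139223551479
9.675
```

```bash
python3 - <<'E'
from path import *
f0=np.array([-.13,.18,.10])
for b in (7,3.5,0,-4,-8):
    p,o=press(np.radians(b),-125,182.3); s=robot.move_linear(list(p),list(o),speed=8,f_stop=12)
    print(b,s,(robot.current_contact_force()-f0).round(2),robot.current_ft_torque().round(3),robot.current_t())
d=cam('wrist');cv2.imwrite('pics/w5.png',d['img'])
E
```

```text
7 False [ 2.13 -1.02  6.58] [-0.242 -0.176  0.054] 10.05
3.5 False [ 1.29 -0.56  6.56] [-0.159 -0.09   0.029] 10.4167
0 False [ 2.46 -0.82  6.47] [-0.194 -0.101  0.073] 10.7833
-4 False [ 0.9  -1.64  6.15] [-0.24  -0.102  0.099] 11.3333
-8 False [ 1.62 -1.04  5.07] [-0.233 -0.183  0.028] 11.8833
```

View pics/w5.png

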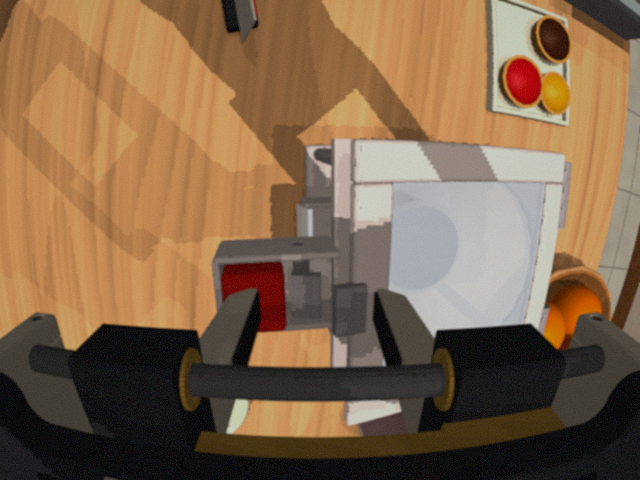

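The lid's front edge is now up, its front face visible at x≈342, and it is held under B with the button still down. Next I follow the arc.

```bash
python3 - <<'E'
from path import *
for p,o in arc[:-2]:
    s=robot.move_linear(list(p),list(o),speed=45,f_stop=15)
    print(s,robot.current_contact_force().round(2),robot.current_ft_torque().round(2),round(robot.current_t(),2))
    if s: break
d=cam('scene');cv2.imwrite('pics/s6.png',cv2.resize(d['img'][60:300,180:500],None,fx=2.4,fy=2.4))
E
```

```text
False [ 0.48 -0.1   1.61] [-0.12 -0.15 -0.04] 12.45
False [ 1.41 -0.01  0.68] [-0.03 -0.13  0.03] 13.17
False [ 0.47 -0.64  1.36] [-0.09 -0.08 -0.03] 13.86
False [0.97 0.5  1.69] [ 0.01 -0.13 -0.05] 14.53
False [2.54 0.81 0.15] [ 0.03 -0.29  0.03] 15.21
False [ 1.55 -0.24 -1.67] [ 0.05 -0.18  0.01] 15.88
False [ 1.28  0.53 -0.48] [ 0.04 -0.13  0.01] 16.56
False [ 1.98  0.54 -0.25] [ 0.06 -0.17 -0.05] 17.23
False [1.16 0.4  0.59] [-0.06 -0.08  0.  ] 17.88
```

View pics/s6.png

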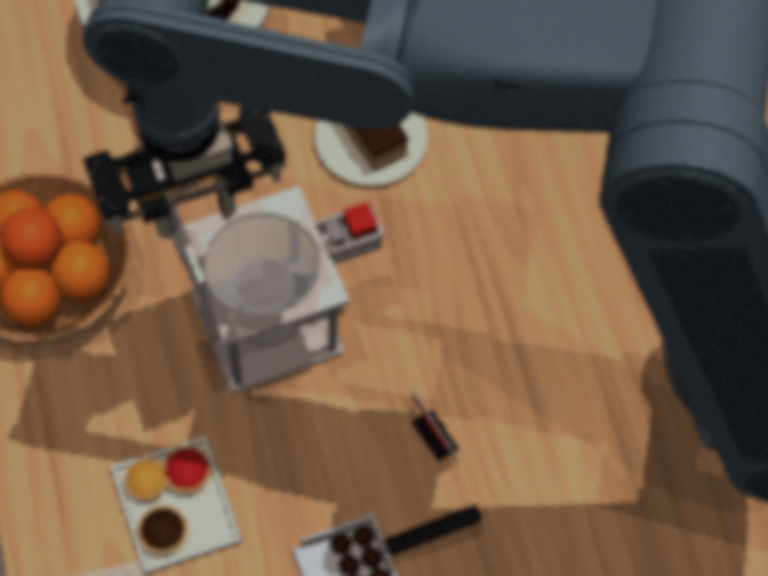

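The lid is essentially upright (≈190,245), steadied behind by finger B. I'll follow it to the stop, lift out, then go to the scoop.

```bash
cat >> h.py <<'E'
SY=np.radians(5.8); SG=np.array([463.6,135.2]); AH=12.
def scoop(g,yaw,tip):
    "TCP pose putting the scoop's nominal grip point at g with yaw and nose-down tip"
    rr=R.from_euler('z',yaw)*R.from_euler('y',tip); ro=rr*R.from_euler('x',np.pi)
    return list(np.asarray(g)+rr.apply([AH,0,-2])+ro.apply([0,0,19])), list(ro.as_euler('xyz'))
E
python3 - <<'E'
from path import *
for (p,o),v in zip(arc[-2:],(22,80)):
    print(robot.move_linear(list(p),list(o),speed=v,f_stop=15),robot.current_contact_force().round(2),robot.current_ft_torque().round(2),round(robot.current_t(),2))
p,o=scoop([*SG,41],SY,0)
robot.move_ptp([520,20,350],[np.pi,0,np.radians(45)])
robot.move_ptp([p[0],p[1],110],o)
d=cam('top');cv2.imwrite('pics/t7.png',d['img'])
w=cam('wrist')
# handle check from close by
g=w['img'].max(2)<60
c=np.hstack([cv2.resize(w['img'],(400,300)),cv2.resize(d['img'][170:330,340:490],(400,300))]);cv2.imwrite('pics/c7.png',c)
print(robot.current_t())
E
```

```text
False [-0.07 -0.26 -0.13] [-0.06  0.09 -0.08] 18.86
False [ 0.03  0.25 -0.18] [-0.06  0.07  0.01] 19.62
21.85
```

View pics/c7.png

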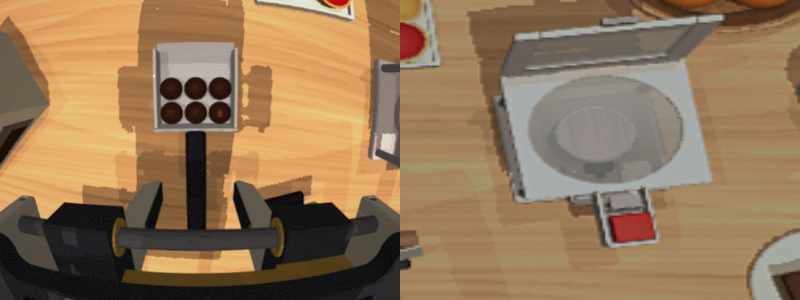

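The right half shows the lid standing fully open and the mouth clear, its centre at top pixel ≈(417,238). On the left, the handle sits centred between the fingers. Grip and lift.

```bash
python3 - <<'E'
from h import *
p,o=scoop([*SG,41],SY,0)
print(robot.move_linear(p,o,speed=100,f_stop=10),robot.current_tcp_pos())
w0=cam('wrist'); robot.move_gripper(0.0); w1=cam('wrist')
print('width',robot.current_gripper_width()*93,robot.current_finger_force())
robot.move_linear([p[0],p[1],p[2]+40],o,speed=50); robot.sleep(.3); w2=cam('wrist')
print(robot.current_contact_force(),robot.current_ft_torque(),robot.current_t())
T=cam('top');print('mouth',onz(T,416.9,237.7,160),C)
cv2.imwrite('pics/c8.png',np.hstack([cv2.resize(w1['img'],(400,300)),cv2.resize(w2['img'],(400,300))]))
E
```

```text
False [476.09178067 136.43741724  20.5176917 ]
width 21.462621617257618 29.90222543478012
[-0.79070606 -0.91809668 -2.01966314] [ 0.02335539  0.31365663 -0.01987851] 24.9417
mouth [ 578.79724703 -186.40669506  160.        ] [ 578.49221065 -186.81573281]
```

View pics/c8.png

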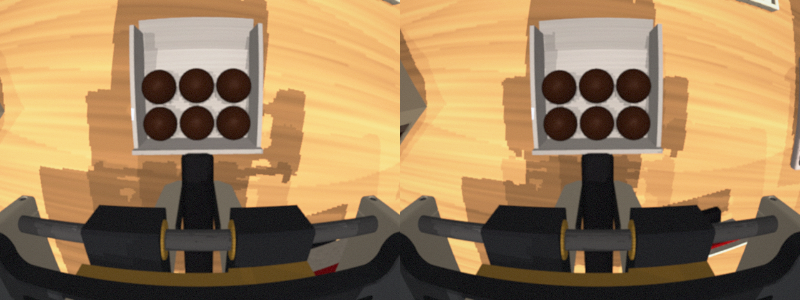

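The truffles and handle sit the same before and after the lift, so nothing slipped. The measured mouth centre agrees with my dispenser frame. Carry and pour.

```bash
cat > pour.py <<'E'
from h import *
def pour(tip,lx,lz):
    t=np.radians(tip); rr=R.from_euler('z',YD)*R.from_euler('y',t)
    return scoop(np.r_[C+lx*DX,lz]-rr.apply([145,0,-32]),YD,t)
steps=[(-6,-30,245),(8,-30,215),(18,-30,197),(26,-30,187),(32,-30,184),(38,-30,182),(44,-30,182),(50,-28,182)]
E
python3 - <<'E'
from pour import *
for s in steps+[(56,-28,182),(62,-28,182),(68,-28,182)]:
    p,o=pour(*s); q=robot.inverse_kinematics(p,o); print(s,np.round(p),None if q is None else np.round(q,2))
p,o=scoop([*SG,260],SY,np.radians(-6)); robot.move_linear(p,o,speed=150)
p,o=pour(*steps[0]); robot.move_linear(p,o,speed=150)
for s in steps[1:4]:
    p,o=pour(*s); robot.move_linear(p,o,speed=35)
print(robot.current_t()); d=cam('wrist'); t=cam('top')
cv2.imwrite('pics/c9.png',np.hstack([cv2.resize(d['img'],(400,300)),cv2.resize(t['img'][170:330,340:490],(400,300))]))
E
```

```text
(-6, -30, 245) [ 416. -208.  242.] [-0.77  0.03  1.75  0.09  1.29  0.65]
(8, -30, 215) [ 420. -207.  244.] [-0.62  0.17  1.59 -0.1   1.48  0.83]
(18, -30, 197) [ 427. -207.  249.] [-0.54  0.29  1.46 -0.19  1.64  0.92]
(26, -30, 187) [ 435. -205.  255.] [-0.48  0.39  1.35 -0.26  1.77  0.96]
(32, -30, 184) [ 443. -204.  264.] [-0.44  0.46  1.26 -0.31  1.89  0.97]
(38, -30, 182) [ 452. -203.  273.] [-0.41  0.54  1.17 -0.36  2.    0.98]
(44, -30, 182) [ 461. -202.  282.] [-0.38  0.62  1.07 -0.41  2.11  0.97]
(50, -28, 182) [ 474. -200.  291.] [-0.36  0.7   0.97 -0.47  2.22  0.94]
(56, -28, 182) [ 486. -199.  298.] [-0.34  0.78  0.87 -0.54  2.33  0.9 ]
(62, -28, 182) [ 498. -197.  305.] [-0.32  0.86  0.78 -0.63  2.43  0.84]
(68, -28, 182) [ 511. -196.  309.] [-0.31  0.95  0.69 -0.74  2.52  0.76]
30.0583
```

That was my last picture (10 viewed), so from here I check with colour masks only.

```bash
cat >> h.py <<'E'
def brown(img):
    h=cv2.cvtColor(img,cv2.COLOR_BGR2HSV).astype(int); return (((h[...,0]<20)|(h[...,0]>170))&(h[...,1]>90)&(h[...,2]<110)).astype(np.uint8)
def inbowl(w): return int(brown(w['img'])[30:245,215:420].sum())
def blobs(m,amin):
    n,l,st,c=cv2.connectedComponentsWithStats(m); return [(tuple(c[i].round().astype(int)),int(st[i,4])) for i in range(1,n) if st[i,4]>amin]
E
python3 - <<'E'
from h import *
c=cv2.imread('pics/c8.png'); c9=cv2.imread('pics/c9.png')
for im,n in((c[:,:400],'w1'),(c[:,400:],'w2'),(c9[:,:400],'now')):
    m=brown(im); m[160:]=0; m[:,:130]=0; m[:,265:]=0; print(n,m.sum(),blobs(m,60))
h=cv2.cvtColor(c,cv2.COLOR_BGR2HSV);print(h[87,158],h[120,197],h[170,197])
t=cv2.imread('pics/t7.png')[170:330,340:490]; print('top before',blobs(brown(t),8)); print('top now',blobs(brown(c9[:,400:]),40))
E
```

```text
w1 5162 [((np.int64(196), np.int64(85)), 878), ((np.int64(233), np.int64(85)), 874), ((np.int64(158), np.int64(87)), 871), ((np.int64(196), np.int64(123)), 852), ((np.int64(233), np.int64(122)), 843), ((np.int64(160), np.int64(123)), 835)]
w2 5129 [((np.int64(196), np.int64(86)), 869), ((np.int64(159), np.int64(87)), 863), ((np.int64(233), np.int64(86)), 860), ((np.int64(196), np.int64(123)), 851), ((np.int64(233), np.int64(123)), 844), ((np.int64(160), np.int64(124)), 832)]
now 7 []
[  9 154  68] [  9 138  74] [135  18  29]
top before [((np.int64(96), np.int64(4)), 210), ((np.int64(134), np.int64(7)), 255), ((np.int64(36), np.int64(70)), 79), ((np.int64(68), np.int64(111)), 42), ((np.int64(79), np.int64(122)), 16), ((np.int64(3), np.int64(124)), 17), ((np.int64(145), np.int64(152)), 113)]
top now [((np.int64(372), np.int64(7)), 521), ((np.int64(23), np.int64(68)), 41), ((np.int64(89), np.int64(130)), 930), ((np.int64(359), np.int64(192)), 44), ((np.int64(358), np.int64(212)), 52), ((np.int64(244), np.int64(223)), 169), ((np.int64(8), np.int64(265)), 58), ((np.int64(389), np.int64(285)), 566)]
```

```bash
python3 - <<'E'
from h import *
w=cam('wrist');T=cam('top');S=cam('scene')
m=brown(w['img']);print('wrist',blobs(m,150))
print('bowl img mean HSV',cv2.cvtColor(w['img'],cv2.COLOR_BGR2HSV)[40:240,225:410].reshape(-1,3).mean(0))
for n,d in(('T',T),('S',S)):
    for z in (30,60,100,160): print(n,z,proj(d,[*C,z]).round())
    print(blobs(brown(d['img']),25))
print('truffle dummies in wrist view',proj(w,[*C,40]),proj(w,[*C,100]))
for z in(0,60,160): print(proj(w,[*(C-30*DX),z]))
fs=[]
for _ in range(6): fs.append(robot.current_contact_force()); robot.sleep(.03)
print(np.mean(fs,0),robot.current_t())
E
```

```text
wrist [((np.int64(616), np.int64(36)), 746), ((np.int64(120), np.int64(112)), 176), ((np.int64(496), np.int64(197)), 3549), ((np.int64(627), np.int64(299)), 1066), ((np.int64(371), np.int64(383)), 315), ((np.int64(262), np.int64(400)), 170), ((np.int64(381), np.int64(432)), 8901)]
bowl img mean HSV [ 13.71232432  22.02718919 136.9187027 ]
T 30 [409. 244.]
T 60 [411. 242.]
T 100 [413. 241.]
T 160 [417. 238.]
[((np.int64(11), np.int64(136)), 3032), ((np.int64(54), np.int64(100)), 188), ((np.int64(478), np.int64(132)), 1155), ((np.int64(139), np.int64(129)), 313), ((np.int64(258), np.int64(130)), 230), ((np.int64(194), np.int64(123)), 776), ((np.int64(423), np.int64(147)), 529), ((np.int64(455), np.int64(141)), 87), ((np.int64(112), np.int64(184)), 144), ((np.int64(123), np.int64(184)), 128), ((np.int64(313), np.int64(175)), 308), ((np.int64(546), np.int64(237)), 691), ((np.int64(577), np.int64(239)), 444), ((np.int64(507), np.int64(223)), 82), ((np.int64(521), np.int64(212)), 63), ((np.int64(14), np.int64(234)), 162), ((np.int64(181), np.int64(238)), 168), ((np.int64(373), np.int64(239
[... 792 characters left out ...]
27)), 27), ((np.int64(199), np.int64(176)), 1932), ((np.int64(194), np.int64(168)), 109), ((np.int64(264), np.int64(204)), 293), ((np.int64(253), np.int64(212)), 262), ((np.int64(462), np.int64(258)), 2184), ((np.int64(293), np.int64(234)), 595), ((np.int64(361), np.int64(242)), 246), ((np.int64(380), np.int64(287)), 98), ((np.int64(247), np.int64(280)), 241), ((np.int64(216), np.int64(344)), 52), ((np.int64(222), np.int64(386)), 688), ((np.int64(338), np.int64(416)), 507)]
truffle dummies in wrist view [314.93206067 -30.40831214] [314.70810533 -30.97526216]
[ 3.15123300e+02 -7.64311716e-02]
[314.97012883   5.26821983]
[314.52990501  20.86576277]
[-0.16491619 -0.04457583 -1.79541489] 30.5083
```

```bash
python3 - <<'E'
from pour import *
for s,v in(((10,-34,215),120),((-2,-40,250),120)):
    p,o=pour(*s); robot.move_linear(p,o,speed=v)
p,o=scoop([*SG,200],SY,0); robot.move_linear(p,o,speed=180)
w=cam('wrist');T=cam('top');S=cam('scene')
cv2.imwrite('pics/t10.png',T['img']);cv2.imwrite('pics/s10.png',S['img']);cv2.imwrite('pics/w10.png',w['img'])
m=brown(w['img']);print('bowl',inbowl(w))
t0=cv2.imread('pics/t7.png'); x=slice(360,470);y=slice(180,310)
a=blobs(brown(t0)[y,x],5);b=blobs(brown(T['img'])[y,x],5)
print('before',[((int(c[0])+360,int(c[1])+180),n) for c,n in a]);print('after',[((int(c[0])+360,int(c[1])+180),n) for c,n in b])
d=cv2.absdiff(t0,T['img']).max(2)>45; print('diff',[((int(c[0])+360,int(c[1])+180),n) for c,n in blobs(d[y,x].astype(np.uint8),8)])
d2=(d&(brown(T['img'])>0)&(brown(t0)==0)).astype(np.uint8);print('new brown anywhere',[(int(c[0]),int(c[1]),n) for c,n in blobs(d2,15)])
print('mouth ring px',[proj(T,[*(C+66*np.array([np.cos(k),np.sin(k)])),160]).round() for k in np.arange(4)*np.pi/2], 'tube', [proj(T,[*(C+32*np.array([np.cos(k),np.sin(k)])),105]).round() for k in np.arange(4)*np.pi/2])
print(robot.current_t())
E
```

```text
bowl 0
before [((465, 182), 37), ((376, 197), 8), ((374, 201), 8), ((376, 240), 79), ((408, 281), 42), ((419, 292), 16)]
after [((465, 182), 37), ((377, 197), 7), ((376, 240), 78), ((408, 281), 41), ((419, 292), 16)]
diff []
new brown anywhere [(292, 239, 28), (305, 237, 91), (295, 334, 81), (253, 359, 43), (292, 441, 32)]
mouth ring px [array([417., 209.]), array([388., 238.]), array([418., 267.]), array([446., 238.])] tube [array([413., 227.]), array([400., 240.]), array([414., 254.]), array([427., 240.])]
33.6
```

```bash
python3 - <<'E'
from h import *
t0=cv2.imread('pics/top0.png');t7=cv2.imread('pics/t7.png');t=cv2.imread('pics/t10.png')
for n,i in(('t7',t7),('t10',t)):
    g=cv2.cvtColor(i,cv2.COLOR_BGR2GRAY); print(n); print(g[210:270:5,386:450:5])
# strict truffle colour
def tr(img):
    h=cv2.cvtColor(img,cv2.COLOR_BGR2HSV).astype(int);b=img.astype(int); return (((h[...,0]<16)|(h[...,0]>172))&(h[...,1]>95)&(h[...,2]>25)&(h[...,2]<88)).astype(np.uint8)
for n,i in(('top0',t0),('t7',t7),('t10',t)): print(n,[(int(c[0]),int(c[1]),a) for c,a in blobs(tr(i),20)])
h=cv2.cvtColor(t0,cv2.COLOR_BGR2HSV);print('truffle hsv top0',h[254,267],h[254,278],h[265,278])
h=cv2.cvtColor(t,cv2.COLOR_BGR2HSV)
for p in [(305,237),(295,334),(253,359),(292,239)]: print(p,h[p[1],p[0]])
w=cv2.imread('pics/w10.png');print(cv2.cvtColor(w,cv2.COLOR_BGR2GRAY)[20:260:20,200:440:16])
E
```

```text
t7
[[124 161 167 161 163 151 127 158 173 169 169 168 171]
 [171 171 171 132 137 136 143 144 144 128 171 171 170]
 [170 170 141 143 144 145 139 139 138 138 147 172 170]
 [169 143 136 135 139 137 139 139 138 136 142 117 169]
 [171 133 133 135 140 138 142 142 135 132 141 142 172]
 [171 135 134 144 141 142 141 137 143 130 124 138 160]
 [171 131 118 143 140 143 140 137 140 129 133 134 154]
 [171 130 114 142 139 141 142 137 140 125 132 136 170]
 [172 126 121 111 139 141 142 139 120 121 122 133 170]
 [171 171 123 116 113 129 128 113 119 121 120 125 169]
 [175 170 174 107 118  98  97 112 135 136 114 170 167]
 [172 170 168 170 127 113 117 122 131 172 169 169 169]]
t10
[[124 161 167 162 161 154 127 159 171 170 170 168 171]
 [171 170 170 132 137 137 144 145 146 128 172 170 169]
 [169 169 142 143 144 144 137 140 138 139 147 171 169]
 [170 144 135 138 137 139 139 138 136 136 142 118 170]
 [170 132 134 135 139 139 141 142 134 133 141 143 172]
 [171 135 132 143 140 142 140 137 144 131 125 137 161]
 [172 133 119 140 139 143 140 138 140 129 133 135 154]
 [170 129 111 141 140 142 143 136 140 125 131 1
[... 1638 characters left out ...]
3 218]
 [169 163 148 150 153 147 149 148 148 148 149 149 153 159 167]
 [167  72 123 142 152 151 149 150 149 150 149 151 145  79 167]
 [162  76 130 130 162 162 171 171 170 169 167 168 160  81 164]
 [162  79 133 140 162 167 170 173 172 168 171 170 151  76 147]
 [173  77 132 146 163 165 166 167 167 165 163 162 163  79 155]
 [170 104 117 141 165 164 164 169 168 165 166 163 161  78 158]
 [179 124 112 146 165 162 167 166 167 159 167 161 146  85 176]
 [179 157  83 139 159 157 160 164 160 158 159 159 159  88 177]
 [186 166  78 138 161 162 159 159 158 160 160 163 131  81 173]
 [181 163  79 136 141 136 125 130 117 127 118 114 111  85 173]
 [181 109 113 122 132 136 148 149 150 158 154 155 156 161 161]]
```

```bash
python3 - <<'E'
from h import *
s0=cv2.imread('pics/scene0.png');s=cv2.imread('pics/s10.png');t=cv2.imread('pics/t10.png')
np.set_printoptions(linewidth=220)
def tr(img):
    h=cv2.cvtColor(img,cv2.COLOR_BGR2HSV).astype(int); return (((h[...,0]<16)|(h[...,0]>172))&(h[...,1]>80)&(h[...,2]>20)&(h[...,2]<92)).astype(np.uint8)
for n,i in(('s0',s0),('s10',s)): print(n,[(int(c[0]),int(c[1]),a) for c,a in blobs(tr(i),12)])
for n,i in(('s0',s0),('s10',s)):
    g=cv2.cvtColor(i,cv2.COLOR_BGR2GRAY); print(n);print(g[140:232:5,250:342:5])
S=cam('scene'); print('s tube bottom..',proj(S,[*C,20]),proj(S,[*C,105]),proj(S,[*(C+[0,32]),60]))
h=cv2.cvtColor(s0,cv2.COLOR_BGR2HSV);print(h[286:306:4,320:340:4].reshape(-1,3)[:12])
E
```

```text
s0 [(60, 11, 1852), (273, 12, 4704), (502, 8, 294), (589, 7, 60), (621, 55, 237), (351, 75, 463), (253, 90, 614), (334, 111, 602), (249, 106, 42), (250, 124, 225), (196, 169, 1266), (328, 156, 30), (193, 169, 94), (483, 168, 24), (202, 201, 309), (459, 213, 97), (266, 202, 64), (561, 209, 73), (292, 219, 48), (549, 237, 994), (579, 254, 59), (359, 242, 119), (508, 272, 45), (497, 275, 158), (362, 282, 177), (521, 280, 57), (247, 280, 234), (457, 319, 1195), (334, 291, 120), (325, 294, 110), (490, 307, 266), (565, 304, 28), (544, 335, 67), (216, 344, 51), (524, 381, 91), (222, 385, 712), (531, 384, 120), (329, 390, 133), (458, 404, 114), (475, 385, 20), (545, 398, 80), (558, 399, 27), (346, 429, 169), (531, 424, 20), (468, 437, 35)]
s10 [(60, 11, 1851), (273, 12, 4677), (502, 8, 286), (589, 7, 54), (621, 57, 233), (362, 80, 254), (256, 91, 535), (334, 111, 592), (249, 106, 28), (250, 120, 142), (190, 137, 22), (199, 177, 1292), (330, 157, 19), (194, 169, 63), (561, 174, 14), (266, 202, 32), (496, 262, 1558), (292, 218, 31), (342, 245, 83), (534, 259, 62), (382, 257, 27), (413, 263, 16
[... 2775 characters left out ...]
90 120 120 120 130 130]
 [ 81  81  88  79  77  82  80  91  90  91  90  90 100  92 118 117 117 125 127]
 [ 85  91  85  80  79 104  66  92  91  86  69  86 125 127 122 124 129 128 119]
 [ 86  78  83  82  80  98  77  74  69 101 112 133 138 134 132 123 124  35  42]
 [ 87  78  80  85  80  86 109 112 115 122 128 134 142 134 133 130 122  32  33]
 [ 89  80  97 108 127 129 133 124 123 122 132 131 141 132 132 134 123  63  50]]
s tube bottom.. [291.64239767 190.82853285] [290.49228012 177.71476547] [293.49591325 194.48272679]
[[  9 195  38]
 [  6 170  39]
 [ 10  40  58]
 [  3 176  29]
 [  4  20  89]
 [ 13  30  59]
 [  5  52  54]
 [108   9 144]
 [  5 108  40]
 [  9 164  42]
 [113   8 124]
 [  8 159  45]]
```

```bash
cat >> h.py <<'E'
def tr(img):
    h=cv2.cvtColor(img,cv2.COLOR_BGR2HSV).astype(int); return (((h[...,0]<13)|(h[...,0]>174))&(h[...,1]>110)&(h[...,2]>20)&(h[...,2]<92)).astype(np.uint8)
def rnd(m,amin):
    out=[]
    for c in cv2.findContours(m,0,1)[0]:
        a=cv2.contourArea(c)
        if a>amin:
            (x,y),r=cv2.minEnclosingCircle(c); out.append((round(x),round(y),int(a),round(a/(np.pi*r*r+1e-9),2)))
    return out
E
python3 - <<'E'
from h import *
print('w1',rnd(tr(cv2.imread('pics/w1.png')),60))
print('w10',rnd(tr(cv2.imread('pics/w10.png')),60))
c9=cv2.imread('pics/c9.png')[:,:400]; print('c9w',rnd(tr(c9),30))
w=cam('wrist');S=cam('scene');T=cam('top')
b=np.r_[SG+85*np.array([np.cos(SY),np.sin(SY)]),165]; print('bowl now in S',proj(S,b),'T',proj(T,b))
for uv in[(326,305),(343,299)]: q=onz(S,*uv,13); print(uv,q.round(),'in T',proj(T,q).round(),'in W',proj(w,q).round(),'or in bowl',onz(S,*uv,175).round())
print(robot.current_tcp_pos(),robot.current_gripper_width()*93)
h=cv2.cvtColor(cv2.imread('pics/s10.png'),cv2.COLOR_BGR2HSV); print(h[305,326],h[299,343])
E
```

```text
w1 [(622, 298, 683, 0.42), (604, 276, 238, 0.25), (114, 191, 86, 0.06), (332, 160, 201, 0.82), (311, 159, 197, 0.82), (289, 160, 208, 0.78), (310, 138, 204, 0.87), (288, 138, 203, 0.77), (332, 138, 193, 0.81), (634, 16, 180, 0.19), (594, 8, 74, 0.16), (399, 0, 259, 0.29)]
w10 [(446, 308, 125, 0.02), (53, 217, 435, 0.08)]
c9w [(310, 124, 1084, 0.42)]
bowl now in S [328.98192052 277.20384052] T [272.24125589 251.05923236]
(326, 305) [561. 175.  13.] in T [266. 251.] in W [281. 129.] or in bowl [574. 216. 175.]
(343, 299) [511. 169.  13.] in T [268. 271.] in W [283. 185.] or in bowl [529. 210. 175.]
[475.56985536 136.21949207 179.06984512] 21.940552927125015
[ 13 127  86] [ 13 130  90]
```

```bash
python3 - <<'E'
from pour import *
p,o=pour(-5,-130,300); robot.move_linear(p,o,speed=200)
w=cam('wrist');T=cam('top');S=cam('scene')
for n,d in(('w11',w),('t11',T),('s11',S)): cv2.imwrite(f'pics/{n}.png',d['img'])
np.set_printoptions(linewidth=220)
print('T',rnd(tr(T['img']),25)); print('S',rnd(tr(S['img']),20)); print('W',rnd(tr(w['img']),40))
for z in(30,105,160): print(z,proj(w,[*C,z]).round())
u,v=proj(w,[*C,105]).round().astype(int)
h=cv2.cvtColor(w['img'],cv2.COLOR_BGR2HSV); print(h[max(v-60,0):v+60:8,u-60:u+60:8,2]); print(h[max(v-60,0):v+60:8,u-60:u+60:8,1])
print(robot.current_t())
E
```

```text
T [(506, 321, 784, 0.5), (313, 175, 253, 0.91), (195, 124, 689, 0.44)]
S [(222, 386, 604, 0.44), (248, 280, 160, 0.82), (360, 238, 21, 0.07), (193, 165, 53, 0.15), (330, 152, 30, 0.19), (196, 166, 941, 0.22), (250, 114, 41, 0.08), (249, 106, 21, 0.39), (330, 104, 158, 0.52), (62, 16, 1011, 0.08)]
W [(482, 194, 2774, 0.52), (631, 105, 210, 0.08)]
30 [316.  15.]
105 [316. -13.]
160 [316. -39.]
[[226 169 165 165 177 182 185 188 188 179 184 180 163 162 164]
 [224 227 164 168 147 173 186 193 188 185 177 132 158 162 226]
 [229 225 227 223 155 144 144 146 149 144 148 145 214 228 226]
 [226 226 228 227 229 208 175 175 174 172 227 228 228 226 225]
 [159 154 153 156 149 153 152 160 159 156 157 155 156 236 236]
 [159 160 160 158 159 157 159 161 161 155 157 159 155 190 236]]
[[ 6 24 20 20 17 25 22 22 19 21 21 16 17 19 17]
 [ 7  6 20 18 19 19 19 22 24 22 16 12 24 19  6]
 [ 6  7  4  8 18 19 16 21 17 12 21 16  4  6  6]
 [ 6  6  7  7  6  6 41 38 37 36  3  3  7  5  5]
 [24 28 23 21 22 20 25 22 26 29 24 28 25 14 15]
 [24 27 24 24 19 23 24 25 22 21 24 26 21  8 14]]
36.1417
```

```bash
python3 - <<'E'
from h import *
np.set_printoptions(linewidth=220)
F=[];M=[]
for _ in range(12): F.append(robot.current_contact_force());M.append(robot.current_ft_torque());robot.sleep(.02)
print(np.mean(F,0),np.std(F,0),np.mean(M,0))
t7=cv2.imread('pics/t7.png');t=cv2.imread('pics/t11.png');s0=cv2.imread('pics/scene0.png');s=cv2.imread('pics/s11.png')
# all differences vs start in top, away from arm: list blobs with mean colours
t0=cv2.imread('pics/top0.png')
for n,a,b in(('T0-11',t0,t),('S0-11',s0,s)):
    d=(cv2.absdiff(a,b).max(2)>35).astype(np.uint8); d=cv2.morphologyEx(d,cv2.MORPH_OPEN,np.ones((3,3)))
    k,l,st,c=cv2.connectedComponentsWithStats(d)
    for i in range(1,k):
        if st[i,4]>25: print(n,c[i].round(),st[i,2:5],a[l==i].mean(0).round(),'->',b[l==i].mean(0).round())
E
```

```text
[ 0.1994868   0.00307474 -1.62430691] [0.610875   0.35372775 0.34078776] [-0.03565721  0.32386483 -0.00365659]
T0-11 [404. 183.] [  96   31 1660] [ 87. 124. 153.] -> [ 87. 106. 124.]
T0-11 [447. 192.] [ 13  14 114] [ 84. 120. 153.] -> [87. 93. 99.]
T0-11 [413. 202.] [24  6 81] [ 57.  84. 112.] -> [122. 128. 131.]
T0-11 [278. 264.] [  39   87 1853] [85. 86. 91.] -> [ 97. 136. 165.]
T0-11 [415. 259.] [13  7 79] [143. 142. 139.] -> [ 96. 101. 102.]
T0-11 [420. 265.] [16  6 75] [165. 167. 162.] -> [112. 117. 121.]
T0-11 [365. 286.] [ 41  35 535] [ 91. 128. 157.] -> [ 61.  88. 116.]
T0-11 [332. 390.] [  477   205 40733] [ 79. 112. 139.] -> [68. 83. 94.]
T0-11 [424. 277.] [11  7 67] [134. 137. 143.] -> [ 93.  95. 100.]
T0-11 [428. 297.] [17  7 76] [ 66.  70. 146.] -> [105. 111. 120.]
T0-11 [ 54. 444.] [ 121   79 6367] [29. 29. 27.] -> [ 86. 121. 146.]
T0-11 [342. 414.] [ 19  15 147] [ 57.  83. 111.] -> [ 87. 124. 157.]
T0-11 [361. 431.] [ 14  10 109] [ 55.  80. 106.] -> [ 85. 121. 156.]
T0-11 [301. 464.] [ 12  15 117] [60. 57. 49.] -> [104. 100.  88.]
T0-11 [318. 470.] [ 27  23 343] [26. 2
[... 1415 characters left out ...]
 8  7 42] [83. 77. 68.] -> [34. 31. 26.]
S0-11 [239. 214.] [ 32  48 919] [ 79. 116. 151.] -> [ 52.  76. 106.]
S0-11 [451. 198.] [ 8 10 61] [47. 70. 97.] -> [ 72. 104. 145.]
S0-11 [460. 195.] [ 6  5 27] [50. 45. 39.] -> [89. 83. 72.]
S0-11 [312. 199.] [11 11 92] [123. 128. 140.] -> [75. 77. 86.]
S0-11 [476. 329.] [  159   252 13090] [48. 70. 97.] -> [ 79. 114. 149.]
S0-11 [332. 219.] [ 33  29 336] [ 78. 112. 149.] -> [ 51.  73. 102.]
S0-11 [443. 213.] [ 7 11 58] [48. 71. 99.] -> [ 73. 107. 147.]
S0-11 [582. 345.] [  119   199 11689] [46. 44. 42.] -> [ 78. 112. 144.]
S0-11 [633. 247.] [10  5 39] [91. 85. 75.] -> [53. 58. 60.]
S0-11 [334. 292.] [  78   46 1677] [73. 77. 84.] -> [ 83. 121. 156.]
```

```bash
python3 - <<'E'
from h import *
p,o=scoop([*SG,41],SY,0)
p1=[p[0],p[1],p[2]+120]; robot.move_linear(p1,o,speed=220)
robot.move_linear([p[0],p[1],p[2]+12],o,speed=90)
s=robot.move_linear(p,o,speed=15,f_stop=3.5); print(s,robot.current_tcp_pos(),robot.current_contact_force())
robot.sleep(.2); robot.move_gripper(0.5); robot.sleep(.2)
robot.move_linear([p[0],p[1],150],o,speed=120)
w=cam('wrist'); cv2.imwrite('pics/w12.png',w['img'])
# over the dispenser: camera sits 80 along tool x -> tool x along -y world side, camera over mouth
o2=[np.pi,0,YD+np.pi/2]
robot.move_ptp([560,-60,330],[np.pi,0,np.radians(60)])
X=np.array([np.cos(o2[2]),np.sin(o2[2])]); q=C-95*X-25*DX
robot.move_ptp([q[0],q[1],375],o2)
d=cam('wrist'); cv2.imwrite('pics/w13.png',d['img']); T=cam('top');S=cam('scene');cv2.imwrite('pics/t13.png',T['img']);cv2.imwrite('pics/s13.png',S['img'])
for z in(30,60,105,160): print(z,proj(d,[*C,z]).round())
print(rnd(tr(d['img']),60)); 
u,v=proj(d,[*C,60]).round().astype(int); np.set_printoptions(linewidth=220)
h=cv2.cvtColor(d['img'],cv2.COLOR_BGR2HSV);
for k in(2,1): print(h[max(v-90,0):v+90:10,u-90:u+90:10,k])
print(robot.current_t())
E
```

```text
True [475.09101573 136.36479804  19.93204228] [0.36138286 0.51531311 4.69887262]
30 [335. 129.]
60 [337. 128.]
105 [339. 127.]
160 [342. 125.]
[(270, 410, 150, 0.29), (186, 276, 1837, 0.46), (475, 3, 226, 0.41)]
[[147 144 150 152 143 167 157 157 156 149 149 135 189 202 217 218 215 186]
 [217 177 154 145 144 163 162 154 157 140 148 135 130 205 219 216 219 192]
 [219 218 181 174 173 171 171 170 173 174 171 178 168 173 171 170 136 137]
 [220 215 192 172 171 175 175 128 157 158 157 159 127 177 176 174 141  76]
 [216 219 188 173 175 163 152 152 153 155 156 158 162 169 205 172 142  74]
 [220 219 201 175 173 161 156 155 156 159 164 168 166 160 174 224 137  72]
 [219 218 209 227 176 169 172 158 154 155 162 172 173 166 178 170 218  75]
 [187 170 110 229 175 169 169 146 119 124 119 121 170 173 179 178 219 151]
 [178 199 183 191 148 147 126 128 127 120 125 129 180 180 182 184 207 144]
 [175 176 174 177 147 121 132 129 122 125 120 158 183 177 184 183 186 149]
 [175 182 145 224 151 151 124 192 122 119 122 123 176 183 183 179 215 140]
 [202 195 128 220 167 172 153 159 186 127 121 127 175 177 184 1
[... 1121 characters left out ...]
 22  37  33 113]
 [ 22  23  26  20  19   8  14  20  21  29  17  19  21  14  25  38  36 103]
 [ 23  22  26  11  20  22  12  24  19  13  19  23  12  21  24  38  33 129]
 [ 38  42  70  15  24  19  23  14  21  18  17  24  17  20  26  40  32 119]
 [143 145 114  14  27  22  23  17  22  16  20  19  16  20  23  28  30  22]
 [138 150 128  20  21  24  17  17  15  21  16  15  16  16  22   5  36  26]
 [145 141 131  16  20  18  22  23  21  21  20  23  20  22  39  39  33  20]
 [142 142 146  19  21  22  20  23  38  43  43  31  43  37  39  36  38  37]
 [140 133 144  22  20  22  23  25  34  38  34  36  37  39  35  39  39  42]
 [137 136 133 137 141 144 148 148 142 144 145 144 144 145 149 143 140 147]]
45.1167
```

```bash
python3 - <<'E'
from h import *
t0=cv2.imread('pics/top0.png');t=cv2.imread('pics/t13.png');s0=cv2.imread('pics/scene0.png');s=cv2.imread('pics/s13.png');w=cv2.imread('pics/w12.png')
for n,a,b in(('T',t0,t),('S',s0,s)):
    d=(cv2.absdiff(a,b).max(2)>30).astype(np.uint8); d=cv2.morphologyEx(d,cv2.MORPH_OPEN,np.ones((3,3)))
    k,l,st,c=cv2.connectedComponentsWithStats(d)
    for i in range(1,k):
        if 20<st[i,4]<4000: print(n,c[i].round(),st[i,2:5],a[l==i].mean(0).round(),'->',b[l==i].mean(0).round())
print('T truffle-like',rnd(tr(t),8));print('T0',rnd(tr(t0),8));print('S',rnd(tr(s),8));print('w12',rnd(tr(w),30))
h=cv2.cvtColor(t,cv2.COLOR_BGR2HSV); np.set_printoptions(linewidth=220)
print(h[230:322:5,250:305:5,2])
h=cv2.cvtColor(w,cv2.COLOR_BGR2HSV);print(h[0:250:20,180:460:20,2])
E
```

```text
T [429. 150.] [ 5  7 29] [ 52.  86. 128.] -> [35. 58. 87.]
T [414. 190.] [  96   93 3024] [ 91. 122. 147.] -> [ 88. 104. 121.]
T [451. 160.] [ 6  6 29] [ 47. 118. 158.] -> [ 32.  82. 146.]
T [452. 167.] [ 20  11 101] [ 31.  82. 151.] -> [ 21.  60. 116.]
T [388. 236.] [ 21  69 623] [161. 162. 159.] -> [120. 127. 135.]
T [412. 241.] [ 26  27 471] [148. 143. 140.] -> [ 99. 102. 107.]
T [278. 260.] [ 34  24 601] [38. 44. 59.] -> [170. 169. 166.]
T [415. 259.] [13  7 75] [143. 141. 139.] -> [101. 106. 107.]
T [420. 267.] [16  9 87] [146. 149. 149.] -> [144. 148. 148.]
T [401. 269.] [10  8 68] [167. 167. 162.] -> [129. 137. 145.]
T [511. 315.] [ 6 12 43] [26. 38. 63.] -> [38. 36. 30.]
S [627. 131.] [  27  112 1489] [30. 27. 23.] -> [64. 68. 72.]
S [244. 133.] [ 8 16 60] [42. 49. 65.] -> [ 92.  97. 108.]
S [270. 152.] [ 32  19 275] [144. 148. 148.] -> [ 97. 107. 123.]
S [248. 148.] [ 5  5 21] [ 83. 120. 151.] -> [ 86.  92. 105.]
S [301. 161.] [ 11  18 118] [141. 136. 136.] -> [106. 112. 120.]
S [498. 161.] [ 6 15 60] [76. 70. 61.] -> [35. 32. 28.]
S [218. 169.] [ 12  16 114] [ 25.  77. 145.
[... 2119 characters left out ...]
2 217 145 145 147 148 157 152 152 199 218 166 107]
 [221 218 220 149 149 145 151 156 152 144 167 221 219 220]
 [219 210 213 133 142 136 136 145 144 147 165 221 222 221]
 [221 223 220 150 151 155 158 159 152 154 212 212 216 221]
 [222 218 148 149 127 157 154 154 158 157 211 133 184 218]
 [222 223 164 164 140 178 176 179 181 175 217 152 148 220]
 [227 222 150 148 159 174 176 174 177 172 221 160 197 224]
 [223 223 158 157 172 168 174 173 173 170 142 157 223 224]
 [223 222 146 149 178 161 164 163 165 161 195 181 223 224]
 [221 222 223 160 157 161 149  21 138 137 222 224 223 224]
 [221 221 223 151 152 166 169  21 151 145 222 224 226 223]
 [225 217 222 127 126 159 159  25 108 125 213 194 215 222]]
```

```bash
python3 - <<'E'
from h import *
robot.move_ptp([475,130,320],[np.pi,0,np.radians(5.6)])
d=cam('wrist');cv2.imwrite('pics/w14.png',d['img']); a=cv2.imread('pics/w1.png'); b=d['img']
for z in(20,33,60,105): print(z,proj(d,[*C,z]).round())
D=(cv2.absdiff(a,b).max(2)>30).astype(np.uint8); D=cv2.morphologyEx(D,cv2.MORPH_OPEN,np.ones((3,3)))
k,l,st,c=cv2.connectedComponentsWithStats(D)
for i in range(1,k):
    if st[i,4]>20 and c[i][0]>440: print(c[i].round(),st[i,:5],a[l==i].mean(0).round(),'->',b[l==i].mean(0).round())
np.set_printoptions(linewidth=220)
for n,i in(('before',a),('after',b)):
    h=cv2.cvtColor(i,cv2.COLOR_BGR2HSV); print(n);print(h[100:230:8,500:600:6,2]);
print(cv2.cvtColor(b,cv2.COLOR_BGR2HSV)[100:230:8,500:600:6,1])
print(robot.current_t())
E
```

```text
20 [545. 158.]
33 [550. 159.]
60 [561. 161.]
105 [581. 164.]
[463.   4.] [461   0   4  10  32] [ 57. 134. 188.] -> [118. 166. 201.]
[457.  22.] [453  18   8   9  47] [ 48.  84. 173.] -> [ 89. 137. 192.]
[530.  47.] [ 486   20   90   54 3402] [ 88. 144. 196.] -> [ 60.  98. 140.]
[464.  36.] [461  28   6  19  93] [ 57.  96. 178.] -> [102. 146. 195.]
[594.  43.] [592  40   5   7  26] [ 65. 111. 162.] -> [ 35.  69. 109.]
[465.  54.] [463  50   5   9  43] [137. 154. 154.] -> [152. 167. 167.]
[592. 115.] [ 552   60   88  178 3248] [ 86. 109. 135.] -> [129. 138. 144.]
[583. 113.] [579 109  11  11  78] [177. 171. 172.] -> [200. 211. 205.]
[612. 112.] [600 109  23   8 107] [188. 199. 194.] -> [143. 154. 168.]
[608. 171.] [ 568  114   72  114 5947] [183. 182. 181.] -> [142. 155. 168.]
[609. 237.] [600 231  19  13 170] [124. 126. 136.] -> [111. 117. 121.]
[586. 237.] [575 234  21   5  68] [162. 172. 175.] -> [102. 115. 127.]
[603. 283.] [600 275   6  17  51] [  3.   7. 122.] -> [  3.  10. 162.]
[570. 370.] [ 517  318  101  112 5203] [19. 25. 30.] -> [ 69.  95. 117.]
[514. 371.] [499 343  27  59
[... 3046 characters left out ...]
 33  29  32  40  33  40  15  13  24  25  21  19  20]
 [ 42  40  41  36  45  17  17  19  25  38  15  11  20  22  21  22  25]
 [ 39  40  33  34  39  34  20  34  23  37  14  11  22  20  25  20  21]
 [ 34  39  40  33  38  39  29  19  28  32  12  13  20  18  25  19  16]
 [ 43  40  41  34  40  40  39  39  41  40  14  10  17  23  22  20  56]
 [ 39  33  40  40  40  37  39  38  31  42  12  13  19  54  58  54  57]
 [ 37  27   5  22  22  44  26  40  37  20  14  16  13  17  13  15  27]
 [145 147 150 147  57  33  24  21  54  15  12  12  12  15  59  54  34]
 [145 146 142 143 140 157 137 117  21  10  14  11  17  17  15  53  54]
 [145 147 138 142 146 147 145 139 115  14  13  15  12  13  13  11  13]]
47.1333
```

```bash
python3 - <<'E'
from h import *
np.set_printoptions(linewidth=250)
a=cv2.imread('pics/w1.png').astype(float);b=cv2.imread('pics/w14.png').astype(float)
d=cv2.GaussianBlur(b/1.04-a,(5,5),0)
y,x=slice(120,206,5),slice(512,566,4)
for ch,n in((2,'dR'),(0,'dB')): print(n);print(d[y,x,ch].round().astype(int))
print('after R');print(b[y,x,2].astype(int));print('after B');print(b[y,x,0].astype(int));print('before R');print(a[y,x,2].astype(int));print('before B');print(a[y,x,0].astype(int))
t7=cv2.imread('pics/t7.png').astype(float);t10=cv2.imread('pics/t10.png').astype(float);t0=cv2.imread('pics/t11.png').astype(float)
e=cv2.GaussianBlur(t10-t7,(5,5),0);print('T blurred diff');print(e[222:262:4,396:432:4,:].mean(2).round(1))
E
```

```text
dR
[[  0   1   0  -7  -7  -8  -8 -16 -17 -21 -23  -4  94  82]
 [  1   2   0  -3   1   2   0   0   1   0  -4  -3  79  80]
 [  0   1   0  -3   0   1   1   1   1   1  -2  -2  91  79]
 [  2   0   0  -4  -2  -3   4   1   1   1  -2  -1  89  79]
 [  1   2   1  -4  -4   6   0   0  -5 -18 -18   2  79  77]
 [  0   0   0 -12   9  -2  -1  -1 -20 -21 -18   4  95  73]
 [  1   0  -3  -4   3 -16 -22 -20 -22 -21 -17   4  91  68]
 [  0   1  -4  -1  -3 -22 -21 -19 -21 -19 -17   7  87  62]
 [  1  -1  -5  -1  -3 -17 -21 -22 -22 -18 -15  11  97  55]
 [ -1   0  -2  -7   4  -2  -9 -21 -23 -20 -15  13  93  50]
 [ -1   1   0 -10  11  -2  -2 -19 -22 -21 -15  21 101  42]
 [  2   3  -2  -1  -4   5   0 -13 -22 -22 -15  25 104  30]
 [ -8  -7   0 -17 -10   3   4   2 -10 -13 -10  32 100  25]
 [  1   0  -1  -1 -24   0   2   8   2  -1  -9  47 106  19]
 [  1   1  -3  -5 -23   0   0  10   0   1  -8  51 106  10]
 [  1   1  -3  -5 -24   0   1  17  -7   0  -8  60 103   7]
 [ 14  19  12  -8 -13   1   2  22  -4   0  -5  71  97   3]
 [ -7   1   2   3   3   4   4   4  -2  -1  -4  87  89   1]]
dB
[[  1   0   0  -5  -5  -7  -8 -
[... 5113 characters left out ...]
6  87  86  80  68  73 183]
 [163 162 172 161  98  68  64  95  89  88  80  83  72 195]
 [ 53  90 149 165  78  65  61 109  87  90  72  77  76 195]
 [ 45  45  51  47  52  64  63 127  86  85  73  76  82 192]]
T blurred diff
[[ 0.2  0.4 -0.2  0.3  0.3 -0.2 -0.4  0.2 -0.2]
 [-0.  -0.5 -0.1  0.  -0.1  0.2 -0.2  0.2 -0.2]
 [ 0.6 -0.3  0.2  0.3  0.2  0.2  0.2 -0.1 -0.1]
 [-0.2  0.   0.1  0.2  0.3 -0.2  0.2 -0.1  0.3]
 [ 0.1  0.3 -0.4  0.2  0.1 -0.1  0.3  0.3  0. ]
 [-1.   0.3  0.2 -0.5 -0.   0.1  0.1 -0.   0.1]
 [-1.5 -0.1  0.6  0.3  0.6  0.2  0.3 -0.   0.1]
 [ 0.3 -1.  -0.3 -0.1  0.1  0.2 -0.2 -0.   0. ]
 [-0.2  0.2 -1.  -0.9 -0.2 -0.3  0.1  0.  -0. ]
 [ 0.5  0.6  0.2  0.  -0.4 -0.   0.2  0.3 -0.1]]
```

```bash
python3 - <<'E'
from h import *
print(robot.current_contact_force().round(2)); print(robot.hand_in(), robot.current_t())
E
```

```text
[-0.63 -0.04 -0.4 ]
the job is handed in; nothing more can be done
the job is handed in; nothing more can be done
```

I handed the job in, but I couldn't confirm that all six truffles are in the tube: none showed up on the counter or in the scoop, and the only sign of them in the tube is a faint darkening in one side view. I opened the lid under the finger right up to its stop and left it open, tipped the scoop over the funnel until it was empty (it let go at about 26°), and set it back down flat where it came from.

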